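# Wind a locked bench slide to the red mark and lock it again

## Robot

A 6-joint arm with a two-finger parallel gripper is mounted at the origin on the work surface. World frame = base frame: x ahead of the robot, y to its left, z up, the work surface at z = 0. Lengths are in m, angles in rad, forces in N, time in s.
With the tool pointing down it reaches from about 0.375 to 0.9 m from the base axis. Payload 3.1 kg.
Tool frame: the origin (TCP) lies midway between the tips of the shut fingers; the grasp point (between the pads) lies 19 mm behind it (pinch_z is the distance from the TCP to the grasp point, in m); z points along the fingers, y is the line along which they close (so a half turn about z gives the same grasp; the last joint's range is limited). The gripper opens to 85 mm and grips with 20 to 120 N. Pads are 22 mm wide; open, the fingers measure 114 mm over their backs; the gripper's body (76 mm by 85 mm) begins 54 mm behind the grasp point. The pads swing forward as they close: fully open they stand 13 mm farther back than shut.
Start: joints at [0.949, 0.527, 1.433, -0, 1.181, -0.178], TCP at [0.268, 0.564, 0.231] pointing down, gripper open.
Joint ranges: [-3.08, 3.08], [-0.75, 2.2], [0.22, 2.44], [-1.43, 4.57], [0, 2.65], [-2.85, 2.85]. Speed limits (rad/s): [2.79, 2.79, 3.14, 3.14, 3.14, 3.14].

## Interface

Orientations are given as a unit quaternion [x, y, z, w].
In Python, from station import sense, snapshot, camera_params, sign_off, pinch_z gives the robot as it stands. The module is installed in compiled form; this text tells all that it offers.
- The arm moves only by the shell command python3 -m handwheel 'ROWS' [FORCE]. ROWS is JSON, a list that holds one entry, the list of rows, each a list of 7 numbers: the turn, a rotation vector about the tool's x, y, z in degrees, then the shift along the tool's x, y, z in m, then the opening, from 0 (shut) to 1 (fully open). A call has 1 to 20 rows; each row shifts and turns the commanded pose from where the row before left it, along the tool's axes as they then stand; what a row does not reach is not made up. A row lasts 1/8 s, in which the tool goes at most 62.5 mm and 10.7 degrees, less where a joint would pass 70% of its speed; a pose out of reach is approached as far as the arm can. A call with a gripper value outside its range is refused whole. The fingers move at their own pace and stop on an object; FORCE is the grip in N (left out, the last holds). Time passes only in rows, so rows that do not move let the fingers close. It gives the time, the measured TCP pose, the force, the opening and the grip force at its end, in the units of the state.
- sense(): the state, without advancing time (a new reading comes with each control period).
- snapshot(name): name is "scene" or "top" or "wrist"; returns the picture (384x512x3 uint8, red, green, blue); there is no depth.
- camera_params(name): a dict with "fx", "fy", "cx", "cy" (pixels), "k1" (the pictures are not rectified: a ray, as slopes to the right and down, at radius r is drawn at 1 + k1 r^2 times it, then the intrinsics apply), "world_to_cam" (4x4, takes a point from world to camera coordinates); the wrist camera has in their place "mount" (4x4, takes a point from camera to tool coordinates, whose origin is the TCP and whose axes are the flange's). Camera axes: x right, y down, z forward; pixel columns grow to the right and rows downward; lengths in m; the calibration is good to about 2 mm. A picture is of the moment at which its call begins: read the wrist's pose just before it. camera_params takes no time and is no camera call.
- sign_off(): hands the job in; it is judged then, once.
The state is a dict: "t": time; "q": joint angles; "qd": joint speeds; "tau": joint torques, N m; "tcp_pos": TCP position; "tool_rot": TCP orientation; "force": force on the tool from outside, world axes, zero at the start; "ft_torque": the same for the moment, N m; "finger_gap": opening from 0.0 (shut) to 1.0 (fully open); "gripper_force": force on a finger pad.
Only numpy, scipy, OpenCV 4.12 (cv2) and the standard library are available. Lean on these libraries where they do the work, as an engineer would, in place of code of your own. Each camera call takes 0.05 s, during which the arm holds its last target. There are 200 camera calls.

## Task

Lift the slide's lock lever up to its stop to free the slide, then wind the handwheel by its red handle until the pointer on the slide lines up with the white line of the red mark on the scale. Then press the lock lever fully down again without losing the setting, let go, and leave the tools and other things on the bench where they are.

Things in the scene. Friction and masses are not known exactly. Their poses are not given: they have to be found in the camera images.
- slide_unit: the blue screw slide on its dark riser, 250 x 130 mm, fixed to the bench. Origin: centre of its underside, on the bench top. x runs along the screw from the handwheel end (-x, on the robot's left) to the far end, z up. Bed top at z 115, scale on it at y 36 to 56. Highest points: jaw block on the slide z 166, guard bracket z 171. All mm given elsewhere as x, y, z are in this frame.
- guard_edge (a point): middle of the outer edge of the pale see-through guard plate that covers the handwheel from above, x -172, y 0, z 166; the plate is 4 mm thick, 100 mm wide and reaches from here back to the bed. A gripper coming straight down fouls it: come to the wheel's handle tilted 30 to 45 degrees from vertical, from the wheel's outer side (-x) and above
- wheel_centre (a point): a point on the handwheel's axis, in the wheel's outer face, x -150, y 0, z 95. The axis lies along x. The spoked steel rim is 110 mm across and fills x -149 to -135
- handwheel (a joint): turn of the handwheel in rad, 0 with its handle at the top; grows clockwise as seen facing the wheel's handle side (handle goes from the top towards -y). One full turn moves the slide 12 mm; growing moves it to +x. It starts within 2 rad of 0 and can turn 15.5 rad each way. It stays where it is left; about 3 N at the handle turns it
- handle_mid (a point): a point on the centre line of the handwheel's red handle, 28 mm out from the wheel's face. The handle is a round grip 16 mm thick, 50 mm long, sticking out of the wheel parallel to the screw (x -200 to -150), 45 mm off the wheel's axis. It spins freely on its pin (so do this point's axes): a gripper can hold it and circle without turning
- pointer (a point): the tip of the thin white pointer (3 mm wide) fixed to the steel slide; it sticks out sideways (to y 35) at z 138 and moves with the slide
- red_mark: the red rider clip on the scale, 10 x 20 x 12 mm, with a white line across the middle of its top; fixed. Origin: centre of its underside; x as slide_unit's, the white line at x = 0. The pointer is on the mark when its x in this frame is 0. It may stand on either side of the pointer, 10 to 28 mm away at the start
- yellow_mark: a yellow rider clip of the same shape on the same scale; not to be used
- lock_lever (a joint): angle of the lock lever in rad: 0 = fully down (lever level, slide locked), 1.25 = fully up against its stop (slide free). It stays where it is left; about 3 N at the knob moves it. The lever sticks out to -y and swings up about an axis along x
- lever_hinge (a point): a point on the lock lever's hinge axis, in the lever's plane, x -40, y -66, z 105
- lever_knob (a point): centre of the black ball knob, 24 mm across, at the end of the lock lever, 85 mm from the lever's hinge; 105 mm above the bench when down, 186 mm when fully up
- wrench: a steel open-end wrench, 170 mm long, lying on the bench by the slide's lever side; leave alone. Origin: under its middle
- oil_bottle: a red oil bottle, 44 mm across, 130 mm tall, beyond the slide's far end; leave alone. Origin: under its middle
- screwdriver: a screwdriver, 220 mm long; leave alone. Origin: under its middle
- round_bar: a steel round bar, 28 mm thick, 200 mm long, lying along its y; leave alone. Origin: under its middle
- caliper: a dark cast brake caliper, about 130 x 120 x 75 mm; leave alone. Origin: under its middle
- cordless_drill: a yellow and black cordless drill standing on its battery, about 200 mm long and 212 mm tall; leave alone. Origin: under its middle
- socket: a steel wrench socket, 26 mm across, 36 mm tall; leave alone. Origin: under its middle

How it is judged:
By the outcome, as a careful person would: the job done as asked, in the order asked, and still so for the second after the job is handed in, with the robot touching nothing.
It also fails if it takes over 72 s, if anything falls off the work surface, if the arm or the gripper's body presses on something with over 40 N, if the wrist force passes 120 N, or if a joint passes its speed limit or range.

## Working session

There is one attempt and no reset: what is moved stays moved. The work goes in short steps, Python scripts to look and compute and a shell command to move; the robot and the scene stay as the last step left them, time stands still between calls to the robot, and variables do not carry over. Pictures are saved under pics/ and viewed, at most 10 in all, crops included, and the job is handed in when it is done.

```bash
mkdir -p pics
python3 - <<'E'
from station import *
import cv2,json
for n in("scene","top"):
    im=snapshot(n); cv2.imwrite(f"pics/{n}0.png",cv2.resize(im[:,:,::-1],(800,600),interpolation=cv2.INTER_CUBIC))
    cv2.imwrite(f"{n}raw.png",im[:,:,::-1])
for n in("scene","top","wrist"):
    print(n,{k:(v.round(4).tolist() if hasattr(v,'round') and hasattr(v,'tolist') else v) for k,v in camera_params(n).items()})
print(sense(),pinch_z)
E
```

```text
scene {'fx': 350.95807123092436, 'fy': 350.95807123092436, 'cx': 255.2969934152692, 'cy': 187.05468485502243, 'k1': 0.009337603712584987, 'world_to_cam': [[0.2642, 0.9643, 0.0161, -0.1397], [0.7404, -0.1921, -0.6442, -0.3247], [-0.6181, 0.1821, -0.7647, 1.3942], [0.0, 0.0, 0.0, 1.0]]}
top {'fx': 495.6443985545033, 'fy': 495.6443985545033, 'cx': 258.9281951695851, 'cy': 185.85467657773944, 'k1': -0.07089760015994018, 'world_to_cam': [[-0.0289, -0.9992, -0.0274, 0.0183], [-0.9856, 0.0331, -0.1656, 0.5284], [0.1664, 0.0222, -0.9858, 1.7774], [0.0, 0.0, 0.0, 1.0]]}
wrist {'fx': 265.64352426256556, 'fy': 265.64352426256556, 'cx': 254.77463808912398, 'cy': 192.2253204798393, 'k1': 0.01679672720377976, 'mount': [[-0.0002, -0.9538, -0.3006, 0.0761], [1.0, -0.0001, -0.0005, 0.001], [0.0005, -0.3006, 0.9538, -0.1429], [0.0, 0.0, 0.0, 1.0]]}
{'t': 0.1, 'q': array([ 9.48488305e-01,  5.28402004e-01,  1.43378358e+00, -8.87312161e-06,
        1.18138756e+00, -1.78466116e-01]), 'qd': array([ 1.33368735e-03, -1.81375320e-03, -1.82544047e-03,  3.55055896e-06,
       -5.88806391e-04, -1.39694715e-03]), 'tau': array([ 2.69422526e-04, -4.43306172e+01, -1.78586662e+01, -2.26282750e-04,
        3.88199420e-03, -8.34344604e-06]), 'tcp_pos': array([0.26795668, 0.56393036, 0.23041078]), 'tool_rot': array([ 2.20102117e-01,  9.75476334e-01, -9.13524766e-04, -3.82193854e-04]), 'force': array([-0.59430397,  0.71430593, -0.97476173]), 'ft_torque': array([-0.03660881, -0.03139345, -0.03237538]), 'gripper_force': 0.0, 'finger_gap': 1.0003293557960735} 0.0187
```

View pics/scene0.png

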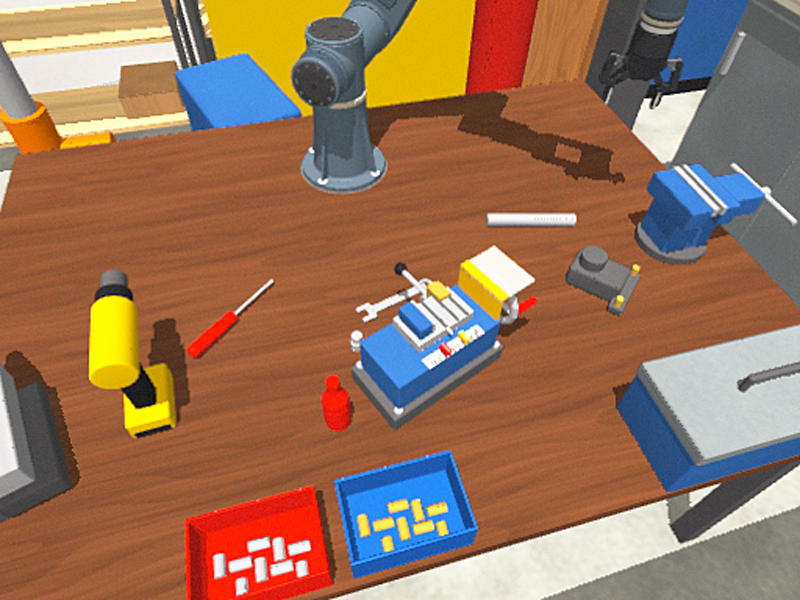

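View pics/top0.png

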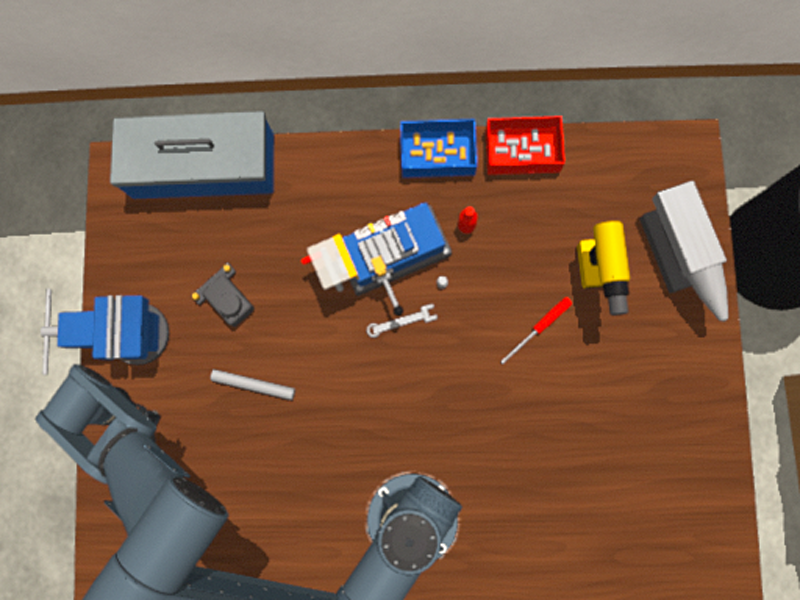

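The pictures show the blue slide at about (380,245) in the top view and (430,340) in the scene view. The wheel is on the robot's left, the lever knob is at top (397,309), and the lever is down. Next I'll enlarge both to fit the pose.

Run:
```python
import cv2
a=cv2.imread("topraw.png")[120:210,185:305]; b=cv2.imread("sceneraw.png")[145:280,215:350]
cv2.imwrite("pics/topc.png",cv2.resize(a,(800,600),interpolation=cv2.INTER_CUBIC))
cv2.imwrite("pics/scenec.png",cv2.resize(b,(600,600),interpolation=cv2.INTER_CUBIC))
```

```text
(no output)
```

View pics/topc.png

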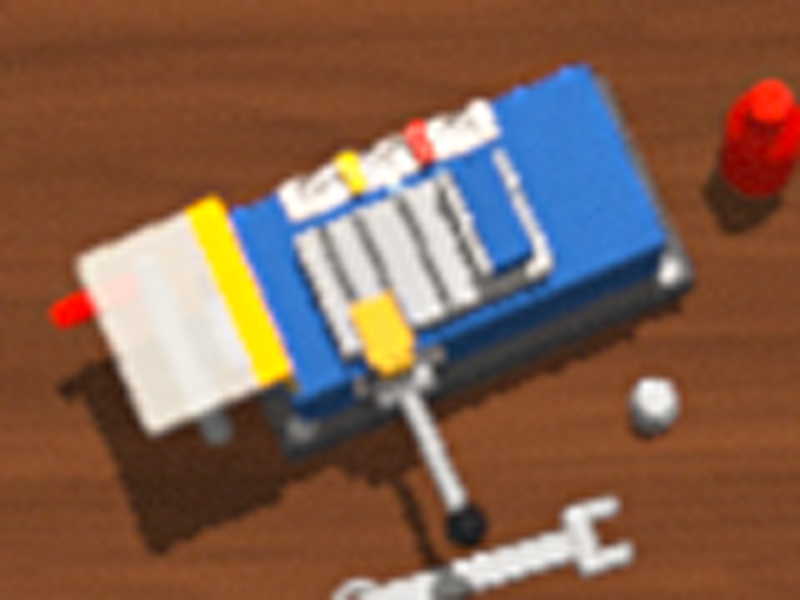

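View pics/scenec.png

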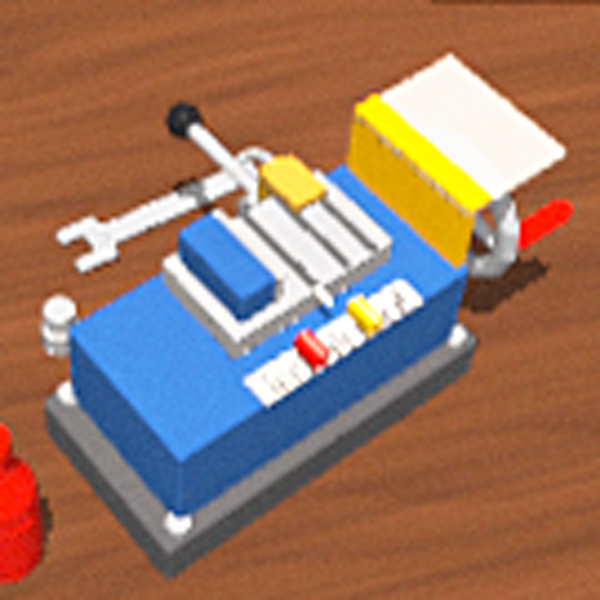

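The top crop shows knob (466,524), guard corners (78,258) and (152,435), handle end (55,312), red clip (418,142) and pointer (395,188). In the scene crop they are knob (184,120), guard (567,153) and (450,55), handle end (567,208), red clip (313,348) and pointer (326,300).

```bash
cat > h.py <<'E'
import numpy as np
from station import *
from scipy.spatial.transform import Rotation as R
from scipy.optimize import least_squares
def proj(n,P,pose=None):
    c=camera_params(n)
    if n=="wrist":
        T=np.eye(4);T[:3,:3]=R.from_quat(pose[1]).as_matrix();T[:3,3]=pose[0];W=np.linalg.inv(T@c["mount"])
    else: W=c["world_to_cam"]
    p=np.asarray(W)@np.append(P,1); s=p[:2]/p[2]; s=s*(1+c["k1"]*s@s)
    return np.array([c["fx"]*s[0]+c["cx"],c["fy"]*s[1]+c["cy"]])
def w(u,p):
    c,s=np.cos(u[2]),np.sin(u[2]); p=np.asarray(p,float)/1000
    return np.array([u[0]+c*p[0]-s*p[1],u[1]+s*p[0]+c*p[1],p[2]])
E
cat > fit.py <<'E'
from h import *
T=lambda a:np.array([185,120])+(np.array(a)+.5)/6.6667-.5
S=lambda a:np.array([215,145])+(np.array(a)+.5)/4.4444-.5
ob=[("top",T((466,524)),"k"),("top",T((78,258)),(-172,50,168)),("top",T((152,435)),(-172,-50,168)),
("scene",S((184,120)),"k"),("scene",S((567,153)),(-172,50,168)),("scene",S((450,55)),(-172,-50,168)),
("top",T((55,312)),"h"),("scene",S((567,208)),"h"),("top",T((418,142)),"r"),("scene",S((313,348)),"r"),("top",T((395,188)),"p"),("scene",S((326,299)),"p")]
def pt(u,m):
    if m=="k": return (-40,-66-85*np.cos(u[6]),105+85*np.sin(u[6]))
    if m=="h": return (-198,-45*np.sin(u[3]),95+45*np.cos(u[3]))
    if m=="r": return (u[4],46,127)
    if m=="p": return (u[5],34,138)
    return m
f=lambda u:np.concatenate([proj(n,w(u,pt(u,m)))-q for n,q,m in ob])
for a in (-1,1):
    s=least_squares(f,[.7,.07,-1.3,a,20,10,0]); print(s.cost,s.x.round(4)); print(s.fun.round(1).tolist())
u=s.x
for p in [(-40,-151,105),(-150,0,95),(-172,0,166),(-40,-66,105)]: print(p,w(u,p).round(4))
E
python3 fit.py
```

```text
3.8777508196799095 [ 6.2760e-01  3.4200e-02 -1.1978e+00 -1.5802e+00  1.7684e+01 -3.6562e+00
 -4.9000e-03]
[0.3, 0.7, 0.3, 0.2, -0.0, -0.3, 0.2, -0.1, 0.1, 0.0, 0.4, 0.3, 0.7, 0.6, -0.0, -0.3, 0.7, 0.5, -0.2, -0.9, -0.3, -1.9, 0.6, 0.3]
3.877750819755148 [ 6.2760e-01  3.4200e-02 -1.1978e+00 -1.5802e+00  1.7684e+01 -3.6562e+00
 -4.9000e-03]
[0.3, 0.7, 0.3, 0.2, -0.0, -0.3, 0.2, -0.1, 0.1, 0.0, 0.4, 0.3, 0.7, 0.6, -0.0, -0.3, 0.7, 0.5, -0.2, -0.9, -0.3, -1.9, 0.6, 0.3]
(-40, -151, 105) [0.4724 0.0164 0.105 ]
(-150, 0, 95) [0.573  0.1739 0.095 ]
(-172, 0, 166) [0.5649 0.1943 0.166 ]
(-40, -66, 105) [0.5516 0.0474 0.105 ]
```

The fit is good to under 2 px: knob at z 105 with the lever down, handle at about -1.58 rad, and red mark about +21 mm from the pointer. Now the approach to the knob.

```bash
cat >> h.py <<'E'
U=[.6276,.0342,-1.1978]
X=np.array([np.cos(U[2]),np.sin(U[2]),0]);Y=np.array([-X[1],X[0],0]);Z=np.array([0,0,1.])
def rot(tilt,sgn=1):
    t=np.radians(tilt); z=np.sin(t)*X-np.cos(t)*Z; y=sgn*Y if tilt else sgn*X
    return R.from_matrix(np.c_[np.cross(y,z),y,z])
def go(P,Rt=None,back=0.019):
    """rotvec deg (tool), then shift in the turned tool frame, to put the grasp point at slide-frame P mm"""
    s=sense();R0=R.from_quat(s["tool_rot"]);Rt=Rt or R0
    d=w(U,P)+Rt.apply([0,0,back])-s["tcp_pos"]
    print("turn",np.degrees((R0.inv()*Rt).as_rotvec()).round(2),"shift",Rt.inv().apply(d).round(4),"| t",round(s["t"],2),"q",s["q"].round(2),"gap",round(s["finger_gap"],3),"F",s["force"].round(1))
E
python3 - <<'E'
from h import *
for k in(1,-1): go((-40,-151,165),rot(0,k))
go((-40,-151,105),rot(0,1))
E
```

```text
turn [-8.000e-02  1.200e-01  1.332e+02] shift [-0.0091  0.5844  0.0844] | t 0.1 q [ 0.95  0.53  1.43 -0.    1.18 -0.18] gap 1.0 F [-0.6  0.7 -1. ]
turn [ -0.1   -0.06 -46.8 ] shift [ 0.0091 -0.5844  0.0844] | t 0.1 q [ 0.95  0.53  1.43 -0.    1.18 -0.18] gap 1.0 F [-0.6  0.7 -1. ]
turn [-8.000e-02  1.200e-01  1.332e+02] shift [-0.0091  0.5844  0.1444] | t 0.1 q [ 0.95  0.53  1.43 -0.    1.18 -0.18] gap 1.0 F [-0.6  0.7 -1. ]
```

```bash
python3 -m handwheel '[[[0,0,-9.4,0,0,0,0.8],[0,0,-9.4,0,0,0,0.7],[0,0,-9.4,0,0,0,0.7],[0,0,-9.3,0,0,0,0.7],[0,0,-9.3,0,0,0,0.7],[0,0,0,0.001,-0.02,0,0.7],[0,0,0,0.001,-0.045,0,0.7],[0,0,0,0.001,-0.05,0,0.7],[0,0,0,0.001,-0.05,0,0.7],[0,0,0,0.001,-0.05,0,0.7],[0,0,0,0.001,-0.05,0,0.7],[0,0,0,0.001,-0.05,0,0.7],[0,0,0,0.001,-0.05,0,0.7],[0,0,0,0.001,-0.05,0,0.7],[0,0,0,0,-0.05,0,0.7],[0,0,0,0,-0.05,0.02,0.7],[0,0,0,0,-0.045,0.03,0.7],[0,0,0,0,-0.024,0.03,0.7],[0,0,0,0,0,0,0.7]]]' 30
python3 - <<'E'
from h import *
go((-40,-151,105),rot(0,-1))
import cv2
s=sense();cv2.imwrite("pics/w1.png",cv2.resize(snapshot("wrist")[:,:,::-1],(768,576)))
print("knob px*1.5",proj("wrist",w(U,(-40,-151,105)),(s["tcp_pos"],s["tool_rot"]))*1.5)
E
```

```text
t: 2.48
tcp_pos: [0.4711, 0.0155, 0.1496]
tool_rot: [-0.182, 0.983, 0.001, -0.002]
force: [0.4, 0.2, -0.3]
finger_gap: 0.702
gripper_force: 0.0
turn [ 0.14 -0.25 -0.35] shift [-0.0016  0.0004  0.0636] | t 2.48 q [-0.2   0.46  1.89 -0.    0.8  -2.14] gap 0.702 F [ 0.4  0.2 -0.3]
knob px*1.5 [382.59661731 322.7911529 ]
```

View pics/w1.png

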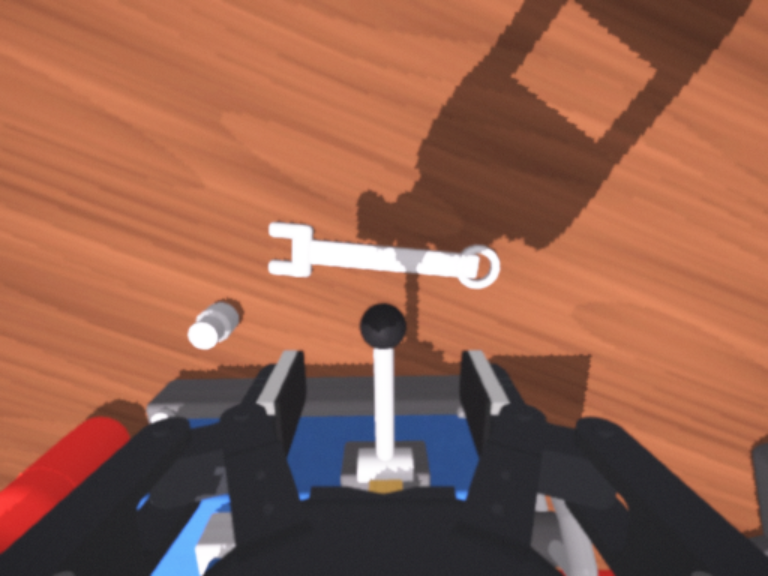

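The knob is at (383,326) against a predicted (383,323), about 1 mm off. Go down, grip and lift along the arc.

```bash
python3 -m handwheel '[[[0,0,-0.3,-0.001,0,0.03,0.7],[0,0,0,0,0,0.025,0.7],[0,0,0,0,0,0.008,0.7],[0,0,0,0,0,0,0.2],[0,0,0,0,0,0,0.2],[0,0,0,0,0,0,0.2],[0,0,0,0,0,0,0.2],[0,0,0,0,0,0,0.2]]]' 40; python3 -m handwheel '[[[0,0,0,-0.0007,0,-0.0106,0.2],[0,0,0,-0.002,0,-0.0104,0.2],[0,0,0,-0.0033,0,-0.0101,0.2],[0,0,0,-0.0045,0,-0.0097,0.2],[0,0,0,-0.0057,0,-0.0089,0.2],[0,0,0,-0.0067,0,-0.0082,0.2],[0,0,0,-0.0077,0,-0.0073,0.2],[0,0,0,-0.0086,0,-0.0063,0.2],[0,0,0,-0.0093,0,-0.0052,0.2],[0,0,0,-0.0098,0,-0.004,0.2],[0,0,0,0,0,0,0.2]]]';python3 - <<'E'
from h import *
a=1.25;go((-40,-66-85*np.cos(a),105+85*np.sin(a)),rot(0,-1))
E
```

```text
t: 3.52
tcp_pos: [0.4746, 0.0172, 0.0895]
tool_rot: [-0.188, 0.982, -0.001, 0.001]
force: [-1.0, -3.4, 7.0]
finger_gap: 0.248
gripper_force: 39.1
t: 4.9
tcp_pos: [0.5278, 0.04, 0.1697]
tool_rot: [-0.188, 0.982, 0.0, -0.0]
force: [-1.4, -0.9, 0.3]
finger_gap: 0.198
gripper_force: 0.0
turn [0.06 0.   0.32] shift [ 0.002  -0.0018  0.003 ] | t 4.9 q [-0.14  0.49  1.73  0.    0.92 -2.09] gap 0.198 F [-1.4 -0.9  0.3]
```

The fingers slipped off the ball, since the gap is 0.2 with no force. I need to see where the knob is.

Run:
```python
from h import *
import cv2
s=sense()
a=snapshot("wrist")[140:320,156:356];b=snapshot("scene")[130:265,215:365]
cv2.imwrite("pics/c2.png",np.hstack([cv2.resize(a[:,:,::-1],(400,360)),cv2.resize(b[:,:,::-1],(400,360))]))
for a in(0,.3,.6,.9,1.25):
    P=w(U,(-40,-66-85*np.cos(a),105+85*np.sin(a)))
    print(a,(proj("wrist",P,(s["tcp_pos"],s["tool_rot"]))-[156,140])*2,(proj("scene",P)-[215,130])*2.667+[400,0])
```

```text
0 [193.3306857  -20.69701659] [509.90695461 110.38685894]
0.3 [192.79114806  -3.52939434] [512.45078758  96.60976084]
0.6 [192.10874214  41.50122506] [519.22195295  87.76724861]
0.9 [191.37019392 115.13870121] [529.91093516  84.99871706]
1.25 [190.6441539  223.50735582] [546.31237835  90.34534735]
```

View pics/c2.png

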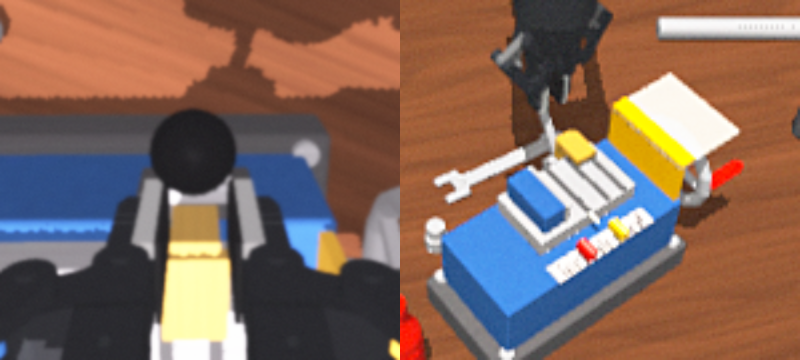

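The knob is at wrist crop (193,152), so the lever is at about 1.02 rad: the grip was too shallow and slipped late. Regrip about 6 mm deeper and finish the lift.

Run:
```python
from h import *
for a in(1.02,1.25):go((-40,-66-85*np.cos(a),105+85*np.sin(a)),rot(0,-1),.025)
```

```text
turn [0.04 0.   0.32] shift [ 0.0192 -0.0017  0.017 ] | t 5.0 q [-0.14  0.49  1.74  0.    0.92 -2.09] gap 0.199 F [-0.   0.2  0.5]
turn [0.04 0.   0.32] shift [ 0.0015 -0.0017  0.0088] | t 5.0 q [-0.14  0.49  1.74  0.    0.92 -2.09] gap 0.199 F [-0.   0.2  0.5]
```

```bash
python3 -m handwheel '[[[0,0,0,0,0,0,0.65],[0,0,0,0,0,0,0.65],[0,0,0.3,0.01,-0.001,0.008,0.65],[0,0,0,0.009,0,0.009,0.65],[0,0,0,0,0,0,0.65],[0,0,0,0,0,0,0.2],[0,0,0,0,0,0,0.2],[0,0,0,0,0,0,0.2],[0,0,0,0,0,0,0.2],[0,0,0,0,0,0,0.2]]]' 40; python3 -m handwheel '[[[0,0,0,-0.0055,0,-0.0035,0.2],[0,0,0,-0.0062,0,-0.003,0.2],[0,0,0,-0.0065,0,-0.002,0.2],[0,0,0,-0.003,0,-0.001,0.2],[0,0,0,0,0,0,0.2],[0,0,0,0,0,0,0.2]]]';python3 - <<'E'
from h import *
import cv2
s=sense();im=snapshot("wrist");cv2.imwrite("w3.png",im)
a=1.25;P=w(U,(-40,-66-85*np.cos(a),105+85*np.sin(a)));p=proj("wrist",P,(s["tcp_pos"],s["tool_rot"]))
m=(im.max(2)<45).astype('uint8');print(p)
x,y=p.astype(int);print("\n".join("".join(".#"[v] for v in r[x-30:x+31]) for r in m[y-36:y+24:2]))
go((-40,-66-85*np.cos(a),105+85*np.sin(a)),rot(0,-1),.025)
E
```

```text
t: 6.25
tcp_pos: [0.5107, 0.0316, 0.1523]
tool_rot: [-0.185, 0.983, 0.0, 0.0]
force: [-0.2, 2.0, 3.1]
finger_gap: 0.256
gripper_force: 39.1
t: 7.0
tcp_pos: [0.5295, 0.0391, 0.1614]
tool_rot: [-0.186, 0.983, 0.0, -0.001]
force: [-4.8, -1.4, 0.5]
finger_gap: 0.255
gripper_force: 39.6
[253.88690387 258.04849534]
.............................................................
.............................................................
.............................................................
.............................................................
.............................................................
.............................................................
.............................................................
...........#........................................##.......
...........#........................................##.......
..........##..............#############.............##.......
..........##..........######################........###......
..........##.......############################.....###......
.........####....############################
[... 505 characters left out ...]
###....
........################################################.....
.........######################..#######################.....
.........######################.########################.....
........################################################.....
........################################################.....
........################################################.....
....#...###....##################################.....##.....
...#.....##.......#############################.......##....#
..###....#..........########################...........#....#
turn [ 0.04 -0.11  0.02] shift [ 0.0032 -0.0004  0.0007] | t 7.05 q [-0.14  0.5   1.74 -0.    0.91 -2.08] gap 0.255 F [-5.  -1.6 -0.2]
```

```bash
python3 -m handwheel '[[[0,0,0,-0.004,0,-0.001,0.2],[0,0,0,0,0,0,0.2],[0,0,0,0,0,0,0.2]]]'; python3 -m handwheel '[[[0,0,0,-0.004,0,-0.001,0.2],[0,0,0,0,0,0,0.2],[0,0,0,0,0,0,0.2]]]'
```

```text
t: 7.42
tcp_pos: [0.5294, 0.0393, 0.1614]
tool_rot: [-0.186, 0.982, -0.0, -0.006]
force: [-10.4, -6.5, 0.5]
finger_gap: 0.255
gripper_force: 39.6
t: 7.8
tcp_pos: [0.5293, 0.0394, 0.1614]
tool_rot: [-0.187, 0.982, -0.001, -0.01]
force: [-16.2, -12.0, 0.6]
finger_gap: 0.255
gripper_force: 39.7
```

The lever is against its stop: the force rises with no motion. Release, rise, turn and head for the wheel.

```bash
python3 -m handwheel '[[[0,0,0,0.008,0,0.002,0.2],[0,0,0,0,0,0,0.65],[0,0,0,0,0,0,0.65],[0,0,0,0,0,-0.03,0.65],[0,0,0,0,0,-0.05,0.65],[0,0,0,0,0,-0.05,0.65],[0,0,0,0,0,-0.02,0.65],[0,0,10,0,0.04,0,0.7],[0,0,10,0,0,0,0.7],[0,0,10,0,0,0,0.7],[0,0,10,0,0,0,0.7],[0,0,10,0,0,0,0.7],[0,0,10,0,0,0,0.7],[0,0,10,0,0,0,0.7],[0,0,10,0,0,0,0.7],[0,0,10,0,0,0,0.7],[0,0,0,0,0,0,0.7]]]';python3 - <<'E'
from h import *
go((-233,45,156),rot(0.001,1),.019);go((-233,45,156),rot(40,1),.019)
E
```

```text
t: 9.93
tcp_pos: [0.5169, 0.0765, 0.3121]
tool_rot: [0.563, 0.827, 0.001, 0.001]
force: [1.3, 0.9, 0.3]
finger_gap: 0.702
gripper_force: 0.0
turn [0.15 0.05 0.14] shift [0.1532 0.1327 0.1751] | t 9.93 q [-0.07  0.3   1.58  0.    1.26 -0.44] gap 0.702 F [1.3 0.9 0.3]
turn [  0.19 -39.94   0.08] shift [0.2177 0.1327 0.0401] | t 9.93 q [-0.07  0.3   1.58  0.    1.26 -0.44] gap 0.702 F [1.3 0.9 0.3]
```

```bash
python3 -m handwheel '[[[0,0,0,0.04,0.033,0,0.7],[0,0,0,0.04,0.033,0,0.7],[0,0,0,0.04,0.033,0,0.7],[0,0,0,0.033,0.033,0,0.7],[0,-10,0,0,0,0,0.7],[0,-10,0,0,0,0,0.7],[0,-10,0,0,0,0,0.7],[0,-10,0,0,0,0,0.7],[0,0,0,0,0,0,0.7],[0,0,0,0,0,0,0.7]]]';python3 - <<'E'
from h import *
go((-233,45,156),rot(40,1),.019)
go((-182,45,95),rot(40,1),.019)
E
```

```text
t: 11.18
tcp_pos: [0.5835, 0.267, 0.3119]
tool_rot: [0.53, 0.777, -0.192, 0.282]
force: [0.5, 0.6, 0.2]
finger_gap: 0.701
gripper_force: 0.0
turn [ 0.05 -0.13  0.03] shift [0.1004 0.0012 0.1383] | t 11.18 q [ 0.55  0.59  1.27 -0.69  1.45  0.32] gap 0.701 F [0.5 0.6 0.2]
turn [ 0.05 -0.13  0.03] shift [0.1005 0.0012 0.2179] | t 11.18 q [ 0.55  0.59  1.27 -0.69  1.45  0.32] gap 0.701 F [0.5 0.6 0.2]
```

```bash
python3 -m handwheel '[[[0,0,0,0.03,0,0,0.7],[0,0,0,0.04,0,0.02,0.7],[0,0,0,0.03,0.001,0.04,0.7],[0,0,0,0,0,0.05,0.7],[0,0,0,0,0,0.03,0.7],[0,0,0,0,0,0,0.7],[0,0,0,0,0,0,0.7]]]';python3 - <<'E'
from h import *
import cv2
s=sense();im=snapshot("wrist");cv2.imwrite("pics/w4.png",cv2.resize(im[:,:,::-1],(768,576)))
go((-182,45,95),rot(40,1),.019)
for p in[(-200,45,95),(-150,45,95),(-172,50,168),(-172,-50,168)]:print(p,1.5*proj("wrist",w(U,p),(s["tcp_pos"],s["tool_rot"])))
E
```

```text
t: 12.05
tcp_pos: [0.5902, 0.2549, 0.142]
tool_rot: [0.531, 0.776, -0.191, 0.283]
force: [-0.4, 0.3, -0.1]
finger_gap: 0.698
gripper_force: 0.0
turn [ 0.18 -0.06 -0.17] shift [ 0.0014 -0.0007  0.0794] | t 12.1 q [ 0.53  0.78  1.41 -0.75  1.19  0.53] gap 0.702 F [ 0.9  0.5 -0.2]
(-200, 45, 95) [378.24955299 290.32684315]
(-150, 45, 95) [379.04139745 334.11969607]
(-172, 50, 168) [389.30201967 455.81017807]
(-172, -50, 168) [172.40842027 457.39879805]
```

View pics/w4.png

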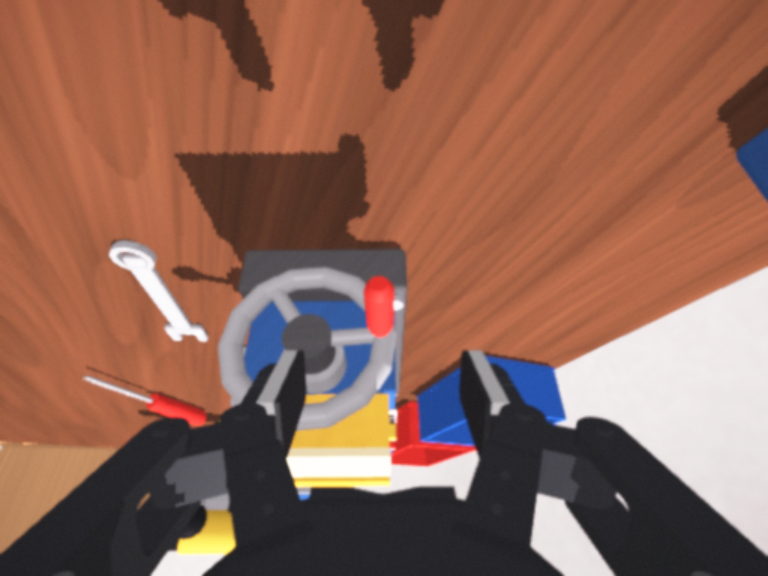

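The picture shows the handle end at (378,283) and its base at (380,335), as predicted. Go in with a narrower opening, to stay clear of the hub, and grip.

```bash
python3 -m handwheel '[[[0,0,0,0,0,0.02,0.45],[0,0,0,0.001,0,0.03,0.45],[0,0,0,0,0,0.025,0.45],[0,0,0,0,0,0.009,0.45],[0,0,0,0,0,0,0.45],[0,0,0,0,0,0,0.1],[0,0,0,0,0,0,0.1],[0,0,0,0,0,0,0.1],[0,0,0,0,0,0,0.1]]]' 40;python3 - <<'E'
from h import *
go((-182,45,95),rot(40,1),.023)
E
```

```text
t: 13.22
tcp_pos: [0.6077, 0.2058, 0.0754]
tool_rot: [0.53, 0.776, -0.193, 0.282]
force: [-3.4, 2.3, 2.1]
finger_gap: 0.167
gripper_force: 39.2
turn [ 0.02 -0.02  0.01] shift [-0.0011  0.001  -0.0016] | t 13.22 q [ 0.45  0.86  1.47 -0.83  1.05  0.59] gap 0.167 F [-3.4  2.3  2.1]
```

Gripped. Wind the first half turn and check.

```bash
python3 -m handwheel '[[[0,0,0,-0.0099,-0.0027,-0.0118,0.1],[0,0,0,-0.0087,-0.0078,-0.0104,0.1],[0,0,0,-0.0065,-0.012,-0.0077,0.1],[0,0,0,-0.0034,-0.0147,-0.0041,0.1],[0,0,0,0,-0.0156,0,0.1],[0,0,0,0.0034,-0.0147,0.0041,0.1],[0,0,0,0.0065,-0.012,0.0077,0.1],[0,0,0,0.0087,-0.0078,0.0104,0.1],[0,0,0,0.0099,-0.0027,0.0118,0.1],[0,0,0,0,0,0,0.1]]]';python3 - <<'E'
from h import *
go((-182,-45,95),rot(40,1),.023)
E
```

```text
t: 14.48
tcp_pos: [0.5245, 0.1725, 0.0743]
tool_rot: [0.53, 0.776, -0.193, 0.282]
force: [-0.3, 0.8, -3.7]
finger_gap: 0.174
gripper_force: 39.8
turn [ 0.   -0.04  0.03] shift [-0.0013  0.0006 -0.003 ] | t 14.47 q [ 0.46  0.8   1.7  -0.91  0.95  0.75] gap 0.174 F [-0.3  0.8 -3.7]
```

```bash
python3 -m handwheel '[[[0,0,0,0.0099,0.0027,0.0118,0.1],[0,0,0,0.0087,0.0078,0.0104,0.1],[0,0,0,0.0065,0.012,0.0077,0.1],[0,0,0,0.0034,0.0147,0.0041,0.1],[0,0,0,0,0.0156,0,0.1],[0,0,0,-0.0034,0.0147,-0.0041,0.1],[0,0,0,-0.0065,0.012,-0.0077,0.1],[0,0,0,-0.0087,0.0078,-0.0104,0.1],[0,0,0,-0.0099,0.0027,-0.0118,0.1],[0,0,0,0,0,0,0.1]]]';python3 - <<'E'
from h import *
import cv2
go((-182,45,95),rot(40,1),.023)
a=snapshot("top")[130:160,225:265]; b=snapshot("scene")[195:245,265:315]
cv2.imwrite("pics/c5.png",np.hstack([cv2.resize(a[:,:,::-1],(480,400),interpolation=cv2.INTER_CUBIC)[:, :400],cv2.resize(b[:,:,::-1],(400,400),interpolation=cv2.INTER_CUBIC)]))
E
```

```text
t: 15.72
tcp_pos: [0.6076, 0.2057, 0.075]
tool_rot: [0.53, 0.776, -0.193, 0.282]
force: [-3.9, 6.0, 2.9]
finger_gap: 0.17
gripper_force: 40.4
turn [-0.06 -0.06 -0.05] shift [-0.0014  0.0011 -0.0019] | t 15.72 q [ 0.45  0.86  1.47 -0.83  1.05  0.59] gap 0.17 F [-3.9  6.   2.9]
```

View pics/c5.png

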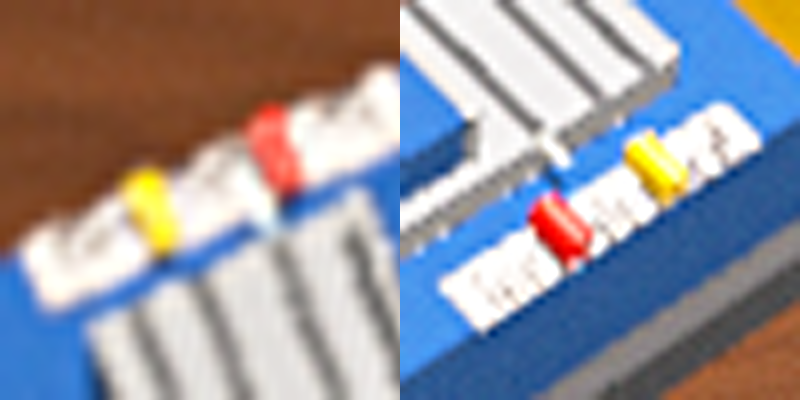

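The slide has moved one turn: pointer at about (265,215) left and (562,160) right, red clip centre at (274,150) and (560,225). Compute what remains from both views.

Run:
```python
from h import *
T=lambda a:np.array([225,130])+(np.array(a)+.5)/[12,13.333]-.5
S=lambda a:np.array([265,195])+(np.array(a)-[400,0]+.5)/8-.5
D=[0,0,0]
f=lambda v:np.concatenate([proj("top",w(U,(v[0],34,138)))-T((266,218))-v[2:4],proj("scene",w(U,(v[0],34,138)))-S((564,162))-v[4:6],
 proj("top",w(U,(v[1],46,127)))-T((274,150))-v[2:4],proj("scene",w(U,(v[1],46,127)))-S((561,222))-v[4:6],.3*v[2:6]])
s=least_squares(f,[8,17,0,0,0,0]);print(s.x.round(2),s.fun.round(1))
```

```text
[ 7.91 17.83  0.2  -0.34  0.08 -0.35] [-0.4 -0.9 -0.  -0.1  0.4  0.9  0.   0.   0.1 -0.1  0.  -0.1]
```

About 9.7 mm (290°) remains. Wind 280°, then let go and take a close look from above.

```bash
python3 -m handwheel '[[[0,0,0,-0.0099,-0.0027,-0.0118,0.1],[0,0,0,-0.0087,-0.0078,-0.0104,0.1],[0,0,0,-0.0065,-0.012,-0.0077,0.1],[0,0,0,-0.0034,-0.0147,-0.0041,0.1],[0,0,0,0,-0.0156,0,0.1],[0,0,0,0.0034,-0.0147,0.0041,0.1],[0,0,0,0.0065,-0.012,0.0077,0.1],[0,0,0,0.0087,-0.0078,0.0104,0.1],[0,0,0,0.0099,-0.0027,0.0118,0.1],[0,0,0,0.0099,0.0027,0.0118,0.1],[0,0,0,0.0087,0.0078,0.0104,0.1],[0,0,0,0.0065,0.012,0.0077,0.1],[0,0,0,0.0034,0.0147,0.0041,0.1],[0,0,0,0,0.0156,0,0.1],[0,0,0,0,0,0,0.1],[0,0,0,0,0,0,0.1]]]';python3 - <<'E'
from h import *
f=np.radians(280);go((-182,45*np.cos(f),95+45*np.sin(f)),rot(40,1),.023)
E
```

```text
t: 17.82
tcp_pos: [0.5759, 0.1928, 0.0352]
tool_rot: [0.53, 0.775, -0.192, 0.286]
force: [-6.6, 10.9, 23.5]
finger_gap: 0.17
gripper_force: 42.5
turn [ 0.25  0.33 -0.15] shift [ 0.0019 -0.0018  0.0012] | t 17.82 q [ 0.46  0.9   1.57 -0.9   0.97  0.72] gap 0.17 F [-6.6 10.9 23.5]
```

The vertical force at the bottom means my commanded circle sat about 4 mm low. Relax upward, release and back out along the tool, then go upright for a look.

```bash
python3 -m handwheel '[[[0,0,0,-0.0025,0,-0.003,0.1],[0,0,0,0,0,0,0.1],[0,0,0,0,0,0,0.45],[0,0,0,0,0,0,0.45],[0,0,0,0,0,-0.02,0.45],[0,0,0,0,0,-0.04,0.45],[0,0,0,0,0,-0.05,0.45],[0,10,0,0,0,-0.05,0.3],[0,10,0,0,0,-0.05,0.3],[0,10,0,0,0,-0.04,0.1],[0,10,0,0,0,-0.02,0.1],[0,0,0,0,0,0,0.1]]]';python3 - <<'E'
from h import *
go((65,105,155),rot(0.001,1),0)
E
```

```text
t: 19.32
tcp_pos: [0.5224, 0.3254, 0.2608]
tool_rot: [0.565, 0.825, 0.002, 0.002]
force: [-0.3, -0.5, -0.7]
finger_gap: 0.102
gripper_force: 0.0
turn [ 0.31  0.06 -0.2 ] shift [-0.3745  0.0969  0.1058] | t 19.32 q [ 0.38  0.48  1.43 -0.    1.23  0.01] gap 0.102 F [-0.3 -0.5 -0.7]
```

```bash
python3 -m handwheel '[[[0,0,0,-0.02,0.03,0,0.1],[0,0,0,-0.045,0.04,0,0.1],[0,0,0,-0.05,0.027,0,0.1],[0,0,0,-0.055,0,0,0.1],[0,0,0,-0.055,0,0.01,0.1],[0,0,0,-0.055,0,0.03,0.1],[0,0,0,-0.055,0,0.04,0.1],[0,0,0,-0.03,0,0.025,0.1],[0,0,0,-0.01,0,0,0.1],[0,0,0,0,0,0,0.1],[0,0,0,0,0,0,0.1]]]';python3 - <<'E'
from h import *
import cv2
s=sense();im=snapshot("wrist")
for p in[(18,46,127),(18,34,138)]:print(proj("wrist",w(U,p),(s["tcp_pos"],s["tool_rot"])))
x,y=proj("wrist",w(U,(18,40,130)),(s["tcp_pos"],s["tool_rot"])).astype(int)
x0,y0=x-40,y-30;print(x0,y0,s["tcp_pos"],s["tool_rot"])
cv2.imwrite("pics/w6.png",cv2.resize(im[y0:y0+60,x0:x0+80,::-1],(800,600),interpolation=cv2.INTER_CUBIC))
E
```

```text
t: 20.7
tcp_pos: [0.7462, 0.0192, 0.1575]
tool_rot: [0.563, 0.827, 0.0, 0.001]
force: [-0.1, 0.0, 0.1]
finger_gap: 0.103
gripper_force: 0.0
[164.06816431 167.89853868]
[138.97923117 171.62435891]
113 138 [0.74620452 0.01923286 0.15747877] [5.62842043e-01 8.26564037e-01 4.02491613e-04 7.51939577e-04]
```

View pics/w6.png

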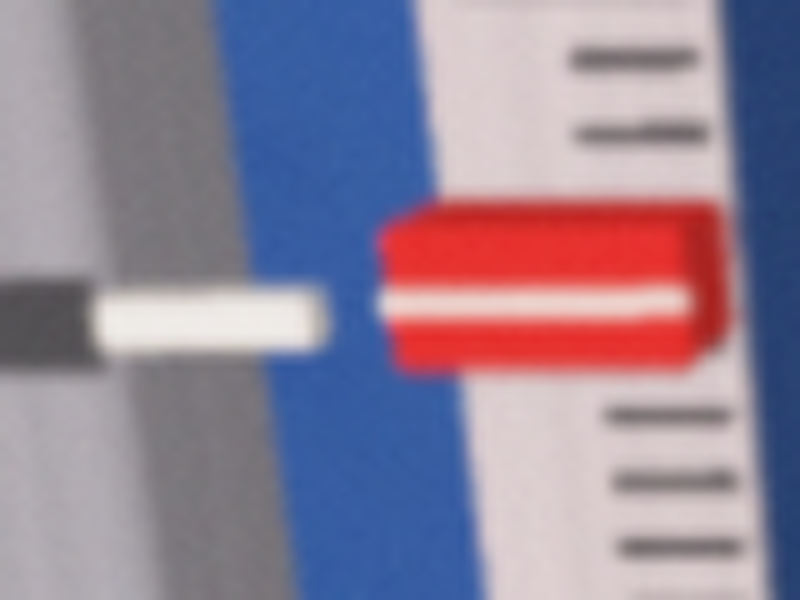

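The pointer tip centre is at crop (320,320), and the white line runs (382,305)–(690,300). The pointer is just short of the mark. Shift the camera 38 mm to sit straight over it, so no parallax enters.

```bash
python3 - <<'E'
from h import *
pose=(np.array([0.74620452,0.01923286,0.15747877]),[5.62842043e-01,8.26564037e-01,4.02491613e-04,7.51939577e-04])
px=lambda a:np.array([113,138])+(np.array(a)+.5)/10-.5
for zp,zm in((138,127),(139.5,127),(139.5,128)):
    r=[least_squares(lambda v:proj("wrist",w(U,(v[0],v[1],z)),pose)-px(p),[18,40]).x for z,p in((zp,(320,320)),(zm,(536,302.5)))]
    print(zp,zm,r[0].round(2),r[1].round(2),"remaining",r[1][0]-r[0][0])
E
python3 -m handwheel '[[[0,0,0,-0.02,0,0,0.1],[0,0,0,-0.018,0,0,0.1],[0,0,0,0,0,0,0.1],[0,0,0,0,0,0,0.1]]]';python3 - <<'E'
from h import *
import cv2
s=sense();im=snapshot("wrist")
pose=(s["tcp_pos"],s["tool_rot"])
x,y=proj("wrist",w(U,(18,40,130)),pose).astype(int)
x0,y0=x-40,y-30;print(x0,y0,pose)
for p in[(18,46,127),(18,34,138)]:print(proj("wrist",w(U,p),pose))
c=cv2.resize(im[y0:y0+60,x0:x0+80,::-1],(800,600),interpolation=cv2.INTER_CUBIC);cv2.imwrite("w7.png",c)
r,b=c[:,:,2].astype(int),c[:,:,0].astype(int)
for n,xs in(("ptr",range(150,300,30)),("mark",range(380,720,40))):
    for xx in xs:
        g=c[:,xx].min(1).astype(int); i=np.where(g[150:480]>190)[0]+150; print(n,xx,(i.min(),i.max()) if len(i) else None)
E
```

```text
138 127 [16.67 37.61] [17.93 47.38] remaining 1.2599809085361393
139.5 127 [16.33 38.24] [17.93 47.38] remaining 1.598901871683772
139.5 128 [16.33 38.24] [17.71 47.72] remaining 1.38002581673787
t: 21.25
tcp_pos: [0.7596, -0.0189, 0.1558]
tool_rot: [0.564, 0.826, 0.0, -0.0]
force: [0.0, 0.2, 0.3]
finger_gap: 0.105
gripper_force: 0.0
106 73 (array([ 0.75961262, -0.01885076,  0.15577763]), array([ 5.64167449e-01,  8.25660309e-01,  2.98940727e-05, -3.78876448e-04]))
[158.44741821 104.00594276]
[130.66655053 103.61378918]
ptr 150 (np.int64(266), np.int64(308))
ptr 180 (np.int64(266), np.int64(310))
ptr 210 (np.int64(267), np.int64(309))
ptr 240 (np.int64(266), np.int64(310))
ptr 270 (np.int64(266), np.int64(310))
mark 380 None
mark 420 (np.int64(301), np.int64(305))
mark 460 (np.int64(300), np.int64(305))
mark 500 (np.int64(302), np.int64(306))
mark 540 (np.int64(303), np.int64(303))
mark 580 None
mark 620 (np.int64(301), np.int64(304))
mark 660 (np.int64(300), np.int64(305))
mark 700 (np.int64(303), np.int64(303))
```

The straight-down view gives about 0.7 mm. The slanted view agrees if the clip's top is at about 129, so about 0.75 mm (22°) is left. Return to the handle.

```bash
python3 -m handwheel '[[[0,0,0,0,0,-0.04,0.45],[0,0,0,0.02,0,-0.045,0.45],[0,0,0,0.045,0,-0.02,0.45],[0,0,0,0.055,0,0,0.45],[0,0,0,0.055,0,0,0.45],[0,0,0,0.055,0,0,0.45],[0,0,0,0.055,0,0,0.45],[0,0,0,0.055,-0.03,0,0.45],[0,0,0,0.05,-0.04,0,0.45],[0,0,0,0.022,-0.027,0,0.45],[0,-10,0,0,0,0,0.45],[0,-10,0,0,0,0,0.45],[0,-10,0,0,0,0,0.45],[0,-10,0,0,0,0,0.45],[0,0,0,0,0,0,0.45],[0,0,0,0,0,0,0.45]]]';python3 - <<'E'
from h import *
go((-181.3,9.6,54),rot(40,1),.023)
E
```

```text
t: 23.3
tcp_pos: [0.5208, 0.3291, 0.2613]
tool_rot: [0.53, 0.776, -0.192, 0.282]
force: [0.1, -0.2, 0.1]
finger_gap: 0.451
gripper_force: 0.0
turn [ 0.01 -0.12 -0.  ] shift [0.0319 0.0016 0.2668] | t 23.3 q [ 0.68  0.64  1.33 -0.66  1.45  0.48] gap 0.451 F [ 0.1 -0.2  0.1]
```

```bash
python3 -m handwheel '[[[0,0,0,0.032,0.0015,0.02,0.45],[0,0,0,0,0,0.05,0.45],[0,0,0,0,0,0.055,0.45],[0,0,0,0,0,0.055,0.45],[0,0,0,0,0,0.05,0.45],[0,0,0,0,0,0.03,0.45],[0,0,0,0,0,0.007,0.45],[0,0,0,0,0,0,0.45],[0,0,0,0,0,0,0.45]]]';python3 - <<'E'
from h import *
go((-181.3,9.6,54),rot(40,1),.023)
E
python3 -m handwheel '[[[0,0,0,0,0,0,0.1],[0,0,0,0,0,0,0.1],[0,0,0,0,0,0,0.1],[0,0,0,0,0,0,0.1]]]' 40
python3 -c '
from h import *
go((-181.3,9.6,54),rot(40,1),.023)'
```

```text
t: 24.42
tcp_pos: [0.5767, 0.1937, 0.0376]
tool_rot: [0.53, 0.776, -0.191, 0.283]
force: [0.0, 0.5, 0.6]
finger_gap: 0.449
gripper_force: 0.0
turn [ 0.17 -0.03 -0.1 ] shift [ 0.0003 -0.0011  0.0013] | t 24.43 q [ 0.45  0.9   1.56 -0.89  0.97  0.71] gap 0.449 F [0.  0.5 0.6]
t: 24.92
tcp_pos: [0.5757, 0.1937, 0.0369]
tool_rot: [0.529, 0.776, -0.192, 0.283]
force: [-3.1, 4.3, 6.2]
finger_gap: 0.17
gripper_force: 39.0
turn [0.09 0.01 0.01] shift [-0.0004 -0.0002  0.001 ] | t 24.93 q [ 0.46  0.9   1.56 -0.89  0.97  0.71] gap 0.17 F [-3.1  4.3  6.2]
```

```bash
python3 -m handwheel '[[[0,0,0,-0.0018,0.0085,-0.002,0.1],[0,0,0,-0.0032,0.0074,-0.004,0.1],[0,0,0,0,0,0,0.1],[0,0,0,0,0,0,0.1]]]'
python3 -c '
from h import *
go((-181.3,25.5,60.6),rot(40,1),.023)'
```

```text
t: 25.42
tcp_pos: [0.5899, 0.1994, 0.0439]
tool_rot: [0.53, 0.776, -0.193, 0.282]
force: [-3.8, 4.2, 3.6]
finger_gap: 0.166
gripper_force: 39.3
turn [ 0.   -0.04  0.02] shift [-0.0002  0.0004  0.0014] | t 25.43 q [ 0.45  0.9   1.52 -0.87  1.    0.67] gap 0.166 F [-3.8  4.2  3.6]
```

Release, back out and check from straight above.

```bash
python3 -m handwheel '[[[0,0,0,0,0,0,0.45],[0,0,0,0,0,0,0.45],[0,0,0,0,0,-0.02,0.45],[0,0,0,0,0,-0.04,0.45],[0,0,0,0,0,-0.05,0.45],[0,10,0,0,0,-0.05,0.3],[0,10,0,0,0,-0.05,0.3],[0,10,0,0,0,-0.04,0.1],[0,10,0,0,0,-0.02,0.1],[0,0,0,0,0,0,0.1]]]';python3 - <<'E'
from h import *
go((102,107,156),rot(0.001,1),0)
E
```

```text
t: 26.68
tcp_pos: [0.5397, 0.3324, 0.2706]
tool_rot: [0.565, 0.825, 0.002, 0.002]
force: [-1.1, 0.2, -1.3]
finger_gap: 0.099
gripper_force: 0.0
turn [ 0.38  0.07 -0.18] shift [-0.4117  0.0802  0.1146] | t 26.68 q [ 0.38  0.5   1.37 -0.    1.27  0.01] gap 0.099 F [-1.1  0.2 -1.3]
```

```bash
python3 -m handwheel '[[[0,0,0,-0.02,0.03,0,0.1],[0,0,0,-0.045,0.03,0,0.1],[0,0,0,-0.05,0.02,0,0.1],[0,0,0,-0.055,0,0,0.1],[0,0,0,-0.055,0,0.01,0.1],[0,0,0,-0.055,0,0.03,0.1],[0,0,0,-0.055,0,0.045,0.1],[0,0,0,-0.05,0,0.03,0.1],[0,0,0,-0.027,0,0,0.1],[0,0,0,0,0,0,0.1],[0,0,0,0,0,0,0.1]]]';python3 - <<'E'
from h import *
import cv2
s=sense();im=snapshot("wrist")
pose=(s["tcp_pos"],s["tool_rot"])
x,y=proj("wrist",w(U,(18,40,130)),pose).astype(int)
x0,y0=x-40,y-30
for p in[(18,46,129),(18,35,138)]:print(proj("wrist",w(U,p),pose))
c=cv2.resize(im[y0:y0+60,x0:x0+80,::-1],(800,600),interpolation=cv2.INTER_CUBIC);cv2.imwrite("pics/w8.png",c)
for n,xs in(("ptr",range(150,300,30)),("mark",range(380,720,40))):
    for xx in xs:
        g=c[:,xx].min(1).astype(int); i=np.where(g[150:480]>170)[0]+150; print(n,xx,(i.min(),i.max()) if len(i) else None)
E
```

```text
t: 28.05
tcp_pos: [0.7602, -0.0124, 0.159]
tool_rot: [0.563, 0.826, 0.001, 0.001]
force: [-1.4, -0.0, 0.8]
finger_gap: 0.101
gripper_force: 0.0
[155.63279617 113.46570554]
[131.40466058 113.63717015]
ptr 150 (np.int64(279), np.int64(327))
ptr 180 (np.int64(279), np.int64(328))
ptr 210 (np.int64(280), np.int64(327))
ptr 240 (np.int64(278), np.int64(328))
ptr 270 (np.int64(277), np.int64(327))
mark 380 None
mark 420 (np.int64(294), np.int64(310))
mark 460 (np.int64(150), np.int64(304))
mark 500 (np.int64(150), np.int64(479))
mark 540 (np.int64(150), np.int64(479))
mark 580 (np.int64(150), np.int64(479))
mark 620 (np.int64(175), np.int64(449))
mark 660 (np.int64(173), np.int64(444))
mark 700 (np.int64(174), np.int64(444))
```

View pics/w8.png

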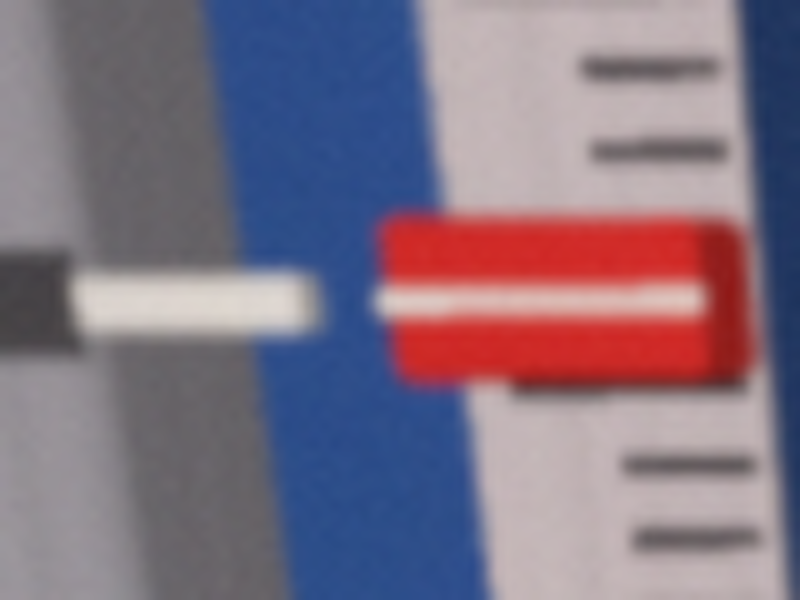

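The pointer centre row is 303 and the white line is at 300–301, which is aligned to within about 0.1 mm. Now go to the lever to press it down.

```bash
python3 -m handwheel '[[[0,0,0,0,0,-0.04,0.3],[0,0,0,0,0,-0.05,0.5],[0,0,0,0,0,-0.05,0.65],[0,0,-10,0.02,-0.01,0,0.65],[0,0,-10,0,0,0,0.65],[0,0,-10,0,0,0,0.65],[0,0,-10,0,0,0,0.65],[0,0,-10,0,0,0,0.65],[0,0,-10,0,0,0,0.65],[0,0,-10,0,0,0,0.65],[0,0,-10,0,0,0,0.65],[0,0,-10,0,0,0,0.65],[0,0,0,0,0,0,0.65]]]';python3 - <<'E'
from h import *
s=sense();R0=rot(0,-1)
go((-40,-92.8,185.7),R0,.025)
print(R0.inv().apply(np.array([.5293,.0394,.1600])-s["tcp_pos"]).round(4))
E
```

```text
t: 29.72
tcp_pos: [0.7429, 0.0025, 0.2988]
tool_rot: [-0.186, 0.983, -0.0, 0.001]
force: [-0.3, 0.8, 0.3]
finger_gap: 0.652
gripper_force: 0.0
turn [-0.03  0.07  0.02] shift [0.1886 0.1116 0.1381] | t 29.73 q [-0.15  0.65  1.01  0.    1.48 -2.09] gap 0.652 F [-0.3  0.8  0.3]
[0.1855 0.1122 0.1388]
```

```bash
python3 -m handwheel '[[[0,0,0,0.04,0.025,0,0.65],[0,0,0,0.05,0.03,0,0.65],[0,0,0,0.05,0.03,0,0.65],[0,0,0,0.036,0.022,0,0.65],[0,0,0,0.01,0.005,0.01,0.65],[0,0,0,0,0,0.04,0.65],[0,0,0,0,0,0.05,0.65],[0,0,0,0,0,0.03,0.65],[0,0,0,0,0,0.0085,0.65],[0,0,0,0,0,0,0.65],[0,0,0,0,0,0,0.65],[0,0,0,0,0,0,0.2],[0,0,0,0,0,0,0.2],[0,0,0,0,0,0,0.2],[0,0,0,0,0,0,0.2],[0,0,0,0,0,0,0.2]]]' 40;python3 - <<'E'
from h import *
go((-40,-92.8,185.7),rot(0,-1),.025)
E
```

```text
t: 31.72
tcp_pos: [0.5281, 0.0385, 0.1598]
tool_rot: [-0.185, 0.983, 0.002, -0.001]
force: [-3.4, 5.1, 6.3]
finger_gap: 0.254
gripper_force: 38.8
turn [ 0.2  -0.03 -0.07] shift [ 0.0017 -0.0003 -0.0009] | t 31.73 q [-0.14  0.5   1.74  0.    0.9  -2.08] gap 0.254 F [-3.4  5.1  6.3]
```

```bash
python3 -m handwheel '[[[0,0,0,0.0098,0,0.004,0.2],[0,0,0,0.0093,0,0.0052,0.2],[0,0,0,0.0086,0,0.0063,0.2],[0,0,0,0.0077,0,0.0073,0.2],[0,0,0,0.0067,0,0.0082,0.2],[0,0,0,0.0057,0,0.0089,0.2],[0,0,0,0.0045,0,0.0097,0.2],[0,0,0,0.0033,0,0.0101,0.2],[0,0,0,0.002,0,0.0104,0.2],[0,0,0,0.0007,0,0.0106,0.2],[0,0,0,0,0,0,0.2],[0,0,0,0,0,0,0.2]]]'; python3 -m handwheel '[[[0,0,0,0,0,0.004,0.2],[0,0,0,0,0,0,0.2],[0,0,0,0,0,0,0.2]]]'; python3 -c '
from h import *
go((-40,-151,105),rot(0,-1),.025)'
```

```text
t: 33.22
tcp_pos: [0.4744, 0.0169, 0.0781]
tool_rot: [-0.185, 0.983, 0.001, -0.0]
force: [0.3, 6.1, -1.7]
finger_gap: 0.252
gripper_force: 41.0
t: 33.6
tcp_pos: [0.4745, 0.017, 0.0745]
tool_rot: [-0.185, 0.983, 0.001, -0.0]
force: [-0.2, 7.3, 1.6]
finger_gap: 0.255
gripper_force: 41.5
turn [ 0.12  0.01 -0.09] shift [ 0.0021  0.0003 -0.0055] | t 33.6 q [-0.2   0.6   1.94  0.    0.6  -2.15] gap 0.255 F [-0.2  7.3  1.6]
```

```bash
python3 -m handwheel '[[[0,0,0,0,0,0.004,0.2],[0,0,0,0,0,0,0.2],[0,0,0,0,0,0,0.2]]]'
python3 - <<'E'
from h import *
import cv2
s=sense();im=snapshot("wrist");pose=(s["tcp_pos"],s["tool_rot"])
for a in(0,.1,.2):print(a,2*(proj("wrist",w(U,(-40,-66-85*np.cos(a),105+85*np.sin(a))),pose)-[156,130]))
a=im[130:330,156:356,::-1];b=snapshot("scene")[130:265,215:350,::-1]
cv2.imwrite("pics/c9.png",np.hstack([cv2.resize(a,(400,400)),cv2.resize(b,(400,400))]))
E
```

```text
t: 33.98
tcp_pos: [0.4747, 0.017, 0.0712]
tool_rot: [-0.185, 0.983, 0.001, 0.0]
force: [-0.9, 7.6, 7.3]
finger_gap: 0.248
gripper_force: 42.4
0 [198.48549999 281.11231352]
0.1 [198.61428272 305.11024448]
0.2 [198.76490383 335.77351707]
```

View pics/c9.png

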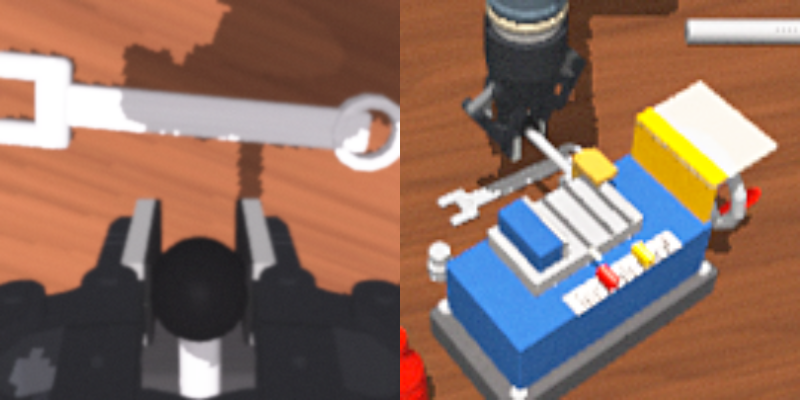

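The knob is at (198,288), within about 0.02 rad of down, and the pads are sliding on the ball. To make sure, press on the knob's top with shut fingers.

```bash
python3 -m handwheel '[[[0,0,0,0,0,-0.003,0.65],[0,0,0,0,0,0,0.65],[0,0,0,0,0,0,0.65],[0,0,0,0,0,-0.03,0.65],[0,0,0,0,0,-0.035,0.3],[0,0,0,0,0,0,0],[0,0,0,0,0,0,0],[0,0,0,0,0,0,0],[0,0,0,0,0,0.01,0],[0,0,0,0,0,0.006,0],[0,0,0,0,0,0,0]]]'; python3 -m handwheel '[[[0,0,0,0,0,0.003,0],[0,0,0,0,0,0.003,0],[0,0,0,0,0,0,0],[0,0,0,0,0,0,0]]]'
```

```text
t: 35.45
tcp_pos: [0.4743, 0.0157, 0.1211]
tool_rot: [-0.185, 0.983, 0.0, -0.001]
force: [-0.4, 0.9, 0.6]
finger_gap: 0.001
gripper_force: 0.0
t: 35.95
tcp_pos: [0.4752, 0.0156, 0.1167]
tool_rot: [-0.185, 0.983, -0.0, 0.0]
force: [-1.5, 0.0, 4.4]
finger_gap: -0.003
gripper_force: 2.5
```

```bash
python3 -m handwheel '[[[0,0,0,0,0,0.002,0],[0,0,0,0,0,0.001,0],[0,0,0,0,0,0,0],[0,0,0,0,0,0,0]]]'; python3 -m handwheel '[[[0,0,0,0,0,0.002,0],[0,0,0,0,0,0,0],[0,0,0,0,0,0,0]]]'
```

```text
t: 36.45
tcp_pos: [0.4753, 0.0155, 0.1159]
tool_rot: [-0.186, 0.983, -0.0, 0.001]
force: [-4.1, -0.1, 25.9]
finger_gap: -0.0
gripper_force: 12.9
t: 36.83
tcp_pos: [0.4753, 0.0155, 0.1154]
tool_rot: [-0.186, 0.983, -0.001, 0.001]
force: [-7.5, 1.8, 40.5]
finger_gap: 0.005
gripper_force: 20.0
```

The lever is hard against its down stop: the force climbs stiffly. Lift away and hand in.

```bash
python3 -m handwheel '[[[0,0,0,0,0,-0.02,0],[0,0,0,0,0,-0.05,0],[0,0,0,0,0,-0.05,0],[0,0,0,0,0,-0.03,0],[0,0,0,0,0,0,0],[0,0,0,0,0,0,0],[0,0,0,0,0,0,0]]]'
python3 - <<'E'
from station import *
s=sense();print(s["force"],s["qd"].round(3));print(sign_off())
E
```

```text
t: 37.7
tcp_pos: [0.4739, 0.0158, 0.2596]
tool_rot: [-0.185, 0.983, 0.001, -0.002]
force: [0.3, 0.6, -0.6]
finger_gap: 0.002
gripper_force: 0.0
[ 0.31062817  0.63745278 -0.58261537] [ 0.001  0.003 -0.007 -0.     0.002 -0.001]
the job is handed in; nothing more can be done
None
```

Job handed in at 37.7 s: lever lifted to its stop, pointer set to about 0.1 mm of the red mark's white line (measured before locking, not re-checked after), lever pressed fully down, arm clear and other items not deliberately touched. I went over the picture limit, viewing 11 instead of 10, and the last press on the knob peaked at about 40 N through the fingertips.

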